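# Prove a thumb screw in the ring gauge and keep it

## Task

Two spare thumb screws for the centrifuge hang in the tube rack; only the slim one is the size of the ring gauge. Take the slim screw by its wing, put its shank down into the ring gauge until its collar is seated or almost so, with the wing lengthwise along the gauge's base plate, then give it a quarter turn in there, either way, so that the wing stands crosswise, to prove it turns freely. Then lift it out and put it in the open metal pot; leave the thick, broad-winged screw hanging in the rack.

Things in the scene. Friction and masses are not known exactly. Their poses are not given: they have to be found in the camera images.
- slim_screw_grip (a point): Slim screw (mm), hanging head up in the grey wire tube rack (fixed, 55 high), collar on the rack's top. From the tip up: steel shank 10 dia x 40 long, collar 34 dia x 5, flat black wing 12 thick, 28 wide, 35 high; 70 g. Point: on the axis in the wing, 68 above the tip, 23 above the collar's top, 12 below the wing's top. z up, x across the wing's 12 mm, y along the wing. Smooth loose fit in gauge.
- thick_screw_grip (a point): Thick screw, to be left alone: same build and heights but bigger: shank 17 mm, collar 44 mm in diameter, wing 52 mm wide; too thick for the gauge. Hangs in the same row of the rack, 74 mm from the slim one, left or right of it. Point and axes as for the slim one. (A wall shelf hangs over the back of the worktop: underside at z = 0.505 m, from x = 0.64 m on.)
- gauge: Ring gauge, fixed: steel ring 44 mm in diameter flaring to 68 at its top, 52 mm high, on a base plate 50 (x) x 90 (y, lengthwise) x 6 mm. Origin: on the ring's axis at the worktop, z up. Its cone mouth narrows from 38 mm at the top to a 14 mm bore at 40 mm height; bore floor at 6 mm. Slim screw fully in: collar in the cone, screw's grip point 78 mm above the origin.
- pot: Open round aluminium pot for kept screws, fixed: 90 mm across the mouth, 50 mm high, wall 3 mm, floor about 5 mm thick. Origin on its axis at its underside, z up. A screw let go in it may lean or topple inside; that is fine.
There are look-alikes about, which are no part of the job. Leave any yellow look-alike of the part that bears slim_screw_grip alone.

How it is judged (in metres and radians):
On the way, in this order (a step that is already met when the one before it is completed fails the run):
1. the slim screw is in the ring gauge, within 14 mm of fully in and 11 degrees of upright, its wing lengthwise along the base plate within 20 degrees (horizontal distance between slim_screw_grip and gauge below 0.012 m and z of slim_screw_grip in the frame of gauge below 0.092 m and angle between slim_screw_grip's own z axis and vertical below 0.2 rad and angle between the x axis of slim_screw_grip and the x axis of gauge, either way round below 0.35 rad), for 0.2 s.
2. still in the gauge like that, it has been turned until its wing stands crosswise within 24 degrees (horizontal distance between slim_screw_grip and gauge below 0.012 m and z of slim_screw_grip in the frame of gauge below 0.092 m and angle between slim_screw_grip's own z axis and vertical below 0.2 rad and angle between the x axis of slim_screw_grip and the x axis of gauge, either way round above 1.15 rad), for 0.2 s.
At the end, for the whole second after the job is handed in: The slim screw rests in the pot, its grip point within 45 mm of the pot's axis and less than 85 mm above its underside; the thick screw still hangs in the rack, within 20 mm of where it was (horizontal distance between slim_screw_grip and pot below 0.045 m and z of slim_screw_grip in the frame of pot below 0.085 m and distance of thick_screw_grip from where it was at the start of the episode below 0.02 m); the robot touches nothing.
It fails at once if the thick screw is knocked or pulled out of its place in the rack (distance of thick_screw_grip from where it was at the start of the episode above 0.02 m).
It also fails if it takes over 56 s, if anything falls off the work surface, if the arm or the gripper's body presses on something with over 40 N, if the wrist force passes 120 N, or if a joint passes its speed limit or range.

## Robot

A 7-joint arm with a two-finger parallel gripper is mounted at the origin on a cart in front of the work surface, level with it; the furniture and walls round the work are solid. World frame = base frame: x ahead of the robot, y to its left, z up, the work surface at z = 0. Lengths are in mm, angles in degrees, forces in N, time in s.
With the tool pointing down it reaches from about 400 to 850 mm from the base axis. Payload 10.4 kg.
Tool frame: the origin (TCP) lies midway between the tips of the shut fingers; the grasp point (between the pads) lies 19 mm behind it; y points along the fingers, x is the direction in which the jaws open and shut, and the axes are right-handed (so a half turn about y gives the same grasp; the last joint's range is limited). The gripper opens to 87 mm and grips with 3 to 60 N. Pads are 19 mm wide; open, the fingers measure 117 mm over their backs; the gripper's body (75 mm by 190 mm) begins 51 mm behind the grasp point.
Start: joints at [75.711, 19.034, -3.707, 83.658, 1.238, 77.344, -5.071], TCP at [140.558, -609.012, 222.576] pointing down, gripper open.
Joint ranges: [-148.97, 148.97], [-28.65, 121.19], [-84.17, 76.75], [9.2, 138.47], [-72.65, 252.65], [3.7, 117.97], [-149.18, 149.18]. Speed limits (degrees/s): [127.2, 127.2, 159.86, 159.86, 180, 180, 180].

## Interface

Orientations are given as a 3x3 rotation matrix whose columns are the frame's x, y, z axes.
In Python, from rig import env, optics gives the robot as it stands.
- The arm moves only by the tool arm_command, never from a script. Its argument "increments" is a list of rows, each a list of 6 numbers: the shift along the tool's x, y, z in units of 0.12 m (1.0 is 0.12 m), then the turn, a rotation vector about the tool's x, y, z in units of 2 pi rad (1.0 is 2 pi rad). In form: [[x, y, z, ax, ay, az], ...]. A call has 1 to 5 rows; each row is the pose to reach, as a shift and turn from the pose commanded when the call began, along the tool's axes at that moment, turning the shorter way round; what a row does not reach only later rows make up. A row lasts 1/10 s, in which the tool goes at most 50 mm and 8.59 degrees, less where a joint would pass 70% of its speed; a pose out of reach is approached as far as the arm can. A call with a number of a shift or a turn outside -1 to 1 is refused whole. A call with a gripper value outside its range is refused whole. "hand" is the finger opening in mm, from 0 to 87, set as the call begins (left out, the last holds). The fingers move at their own pace and stop on an object; "squeeze" is the grip in N (left out, the last holds). Time passes only in rows, so rows that repeat a pose let the fingers close. It gives the time, the measured TCP pose, the force and the opening at its end, in the units of the state.
- env.read_state(): the state, without advancing time (a new reading comes with each control period).
- optics.capture(name): name is "scene" or "top" or "wrist"; returns the picture (480x640x3 uint8, red, green, blue); there is no depth.
- optics.camera_info(name): a dict with "intrinsics" (3x3 intrinsics, pixels), "T" (4x4, takes a point from camera to world coordinates). Camera axes: x right, y down, z forward; pixel columns grow to the right and rows downward; lengths in mm; the calibration is good to about 2 mm. A picture is of the moment at which its call begins: read the wrist's pose just before it. camera_info takes no time and is no camera call; for the wrist camera it gives the pose at the moment of the call.
- env.finish_job(): hands the job in, once; it reports no verdict.
The state is a dict: "time": time; "q": joint angles; "dq": joint speeds; "effort": joint torques, N m; "position": TCP position; "eef_rot": TCP orientation; "wrist_force": force on the tool from outside, world axes, zero at the start; "moment": the same for the moment, N m; "gripper_width": finger opening in mm.
Only numpy, scipy, OpenCV 4.12 (cv2) and the standard library are available. Lean on these libraries where they do the work, as an engineer would, in place of code of your own. Each camera call takes 0.05 s, during which the arm holds its last target.

## Working session

There is one attempt and no reset: what is moved stays moved. The work goes in short steps, Python scripts to look and compute and a tool call to move; the robot and the scene stay as the last step left them, time stands still between calls to the robot, and variables do not carry over. Pictures are saved under pics/ and viewed, and the job is handed in when it is done.

Besides the shell and the picture viewer there is one more tool, called after "Call:" as name([rows], argument=value, ...), one row to a line, values as JSON. arm_command: Moves the arm, as the interface text tells. Its arguments: {"type":"object","properties":{"increments":{"type":"array"},"hand":{"type":"number"},"squeeze":{"type":"number"}},"required":["increments"]}

```bash
ls; mkdir -p pics; python3 - <<'E'
from rig import env, optics
import cv2, numpy as np
np.set_printoptions(precision=3,suppress=True)
s=env.read_state(); print(s)
for n in ("scene","top","wrist"):
    i=optics.camera_info(n); print(n,np.array(i["intrinsics"]),np.array(i["T"]))
    im=optics.capture(n); cv2.imwrite(f"pics/{n}0.png",im[:,:,::-1])
E
```

```text
pics
{'time': 0.0, 'q': array([75.712, 19.072, -3.708, 83.706,  1.237, 77.34 , -5.07 ]), 'dq': array([-0.035,  0.05 ,  0.089,  0.074, -0.11 ,  0.012, -0.007]), 'effort': array([ -0.001, -62.325,   0.025, -38.99 ,  -0.061,   0.04 ,   0.   ]), 'position': array([ 140.449, -608.638,  221.761]), 'eef_rot': array([[ 0.225, -0.   ,  0.974],
       [-0.974,  0.001,  0.225],
       [-0.001, -1.   , -0.   ]]), 'wrist_force': array([-1.138,  0.613, -0.366]), 'moment': array([-0.019, -0.011, -0.033]), 'gripper_width': 87.13422359836835}
scene [[591.446   0.    320.771]
 [  0.    591.446 240.131]
 [  0.      0.      1.   ]] [[ -0.815  -0.467   0.344 126.895]
 [ -0.58    0.641  -0.503  96.624]
 [  0.014  -0.609  -0.793 763.692]
 [  0.      0.      0.      1.   ]]
top [[567.66    0.    328.109]
 [  0.    567.66  253.531]
 [  0.      0.      1.   ]] [[  -0.021   -0.986    0.165  300.803]
 [  -1.       0.018   -0.025 -314.867]
 [   0.022   -0.165   -0.986  956.583]
 [   0.       0.       0.       1.   ]]
wrist [[330.79    0.    321.143]
 [  0.    330.79  240.145]
 [  0.      0.      1.   ]] [[   0.225   -0.936   -0.271  215.96 ]
 [  -0.974   -0.217   -0.061 -592.655]
 [  -0.002    0.278   -0.961  382.139]
 [   0.       0.       0.       1.   ]]
```

View pics/scene0.png

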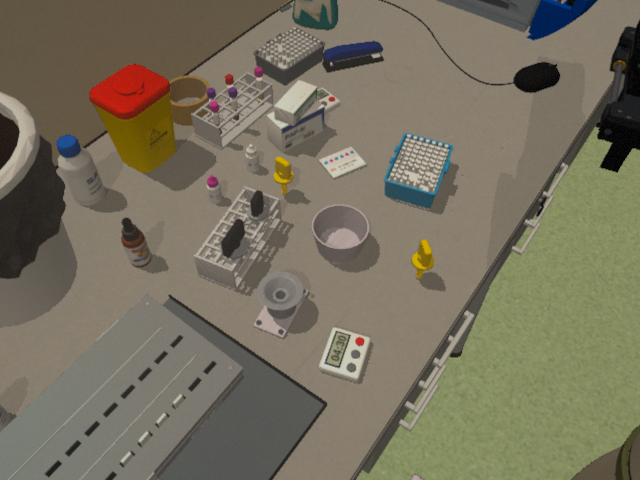

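View pics/top0.png

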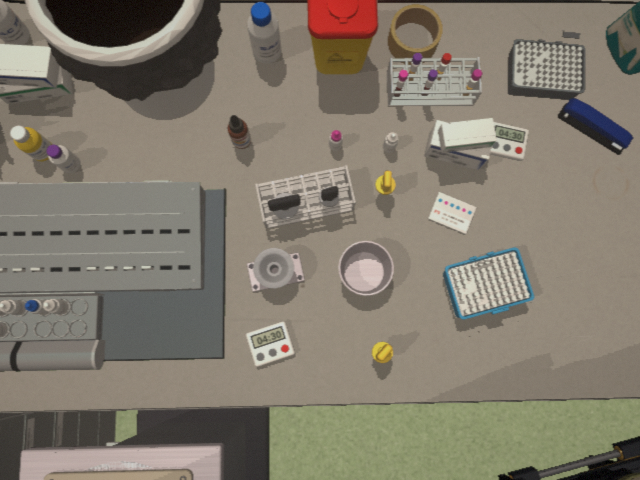

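View pics/wrist0.png

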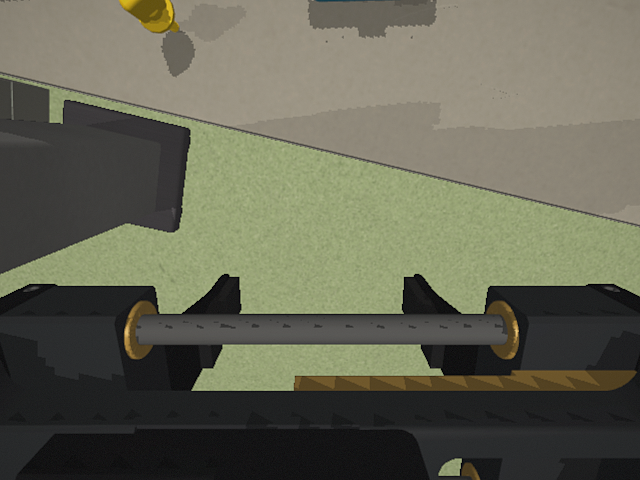

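The scene view shows the rack with two black wings at (232,238) and (257,204). The gauge is at (281,293), the pot at (341,232), and there are yellow look-alikes at (284,175) and (423,258). In the top view the candidates are:
- broad black wing at (284,202): thick screw
- narrow black wing at (329,193): slim screw, my choice
- yellow screws at (386,183) and (382,352): leave alone

Next I'll check the choice in a close crop.

```bash
python3 - <<'E'
import cv2, numpy as np
a=cv2.imread("pics/top0.png")[155:305,235:405]; b=cv2.imread("pics/scene0.png")[180:340,190:380]
cv2.imwrite("pics/cropt.png",cv2.resize(a,None,fx=4,fy=4,interpolation=cv2.INTER_CUBIC)); cv2.imwrite("pics/crops.png",cv2.resize(b,None,fx=3.5,fy=3.5,interpolation=cv2.INTER_CUBIC))
E
```

```text
(no output)
```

View pics/cropt.png

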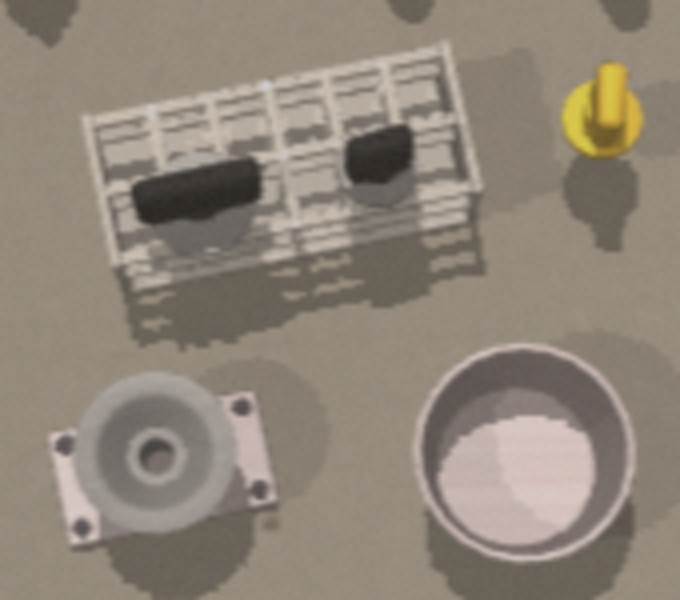

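View pics/crops.png

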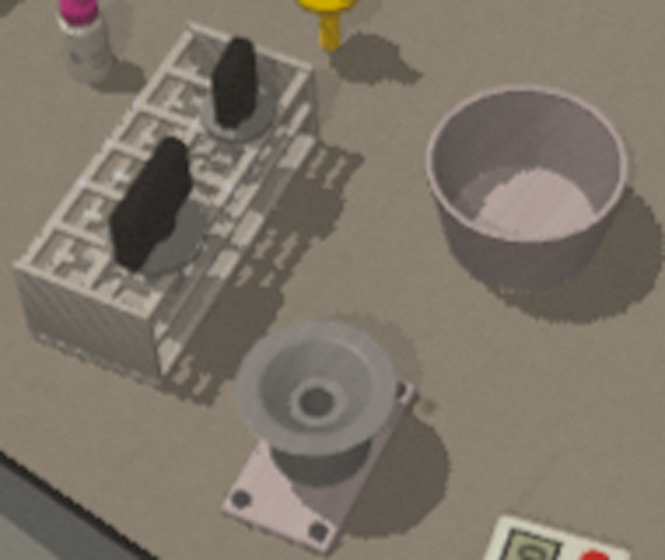

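The crops confirm it. The slim screw is the narrow wing (34 mm collar) at top px (329,193); the broad wing (284,202) is thick. Gauge bore is at about (274,269), pot rim centre about (366,268).

```bash
cat > h.py <<'E'
import numpy as np, cv2
from rig import env, optics
np.set_printoptions(precision=3,suppress=True)
def ray(info,px):
    K=np.array(info["intrinsics"]);T=np.array(info["T"])
    d=T[:3,:3]@np.linalg.solve(K,np.array([px[0],px[1],1.])); return T[:3,3],d/np.linalg.norm(d)
def onz(info,px,z):
    o,d=ray(info,px); return o+d*(z-o[2])/d[2]
def tri(a,b):
    (o1,d1),(o2,d2)=a,b
    M=np.stack([d1,-d2],1); t=np.linalg.lstsq(M,o2-o1,rcond=None)[0]
    p,q=o1+t[0]*d1,o2+t[1]*d2; return (p+q)/2,np.linalg.norm(p-q)
def blobs(im,mask,box,amin=20):
    x0,y0,x1,y1=box; m=np.zeros_like(mask); m[y0:y1,x0:x1]=mask[y0:y1,x0:x1]
    cs,_=cv2.findContours(m,cv2.RETR_EXTERNAL,cv2.CHAIN_APPROX_NONE)
    return [c for c in cs if cv2.contourArea(c)>amin]
def cen(c):
    m=cv2.moments(c); return np.array([m['m10']/m['m00'],m['m01']/m['m00']])
E
python3 - <<'E'
from h import *
it,isc=optics.camera_info("top"),optics.camera_info("scene")
T=cv2.imread("pics/top0.png");S=cv2.imread("pics/scene0.png")
dark=lambda im:(cv2.inRange(im,(0,0,0),(58,58,58)))
r={}
for n,im,inf,box in(("top",T,it,(262,180,345,216)),("scene",S,isc,(215,185,268,262))):
    for c in blobs(im,dark(im),box,60):
        p=cen(c);(cx,cy),(w,h),a=cv2.minAreaRect(c); print(n,p,cv2.contourArea(c),(w,h,a),onz(inf,p,77.5)); r.setdefault(n,[]).append(p)
for p in r["top"]:
    for q in r["scene"]:
        print(p,q,*tri(ray(it,p),ray(isc,q)))
# gauge bore, holes
o=np.array([235,155])
C=lambda x,y:onz(it,o+np.array([x,y])/4-0.375,1)
hs=[(66,444),(242,407),(259,490),(82,527)]
P=[onz(it,o+np.array(h)/4-.375,6) for h in hs]; print("holes",np.array(P),"mean",np.mean(P,0))
print("bore",onz(it,o+np.array([157,457])/4-.375,40),"scene",onz(isc,np.array([190,180])+np.array([317,402])/3.5-.36,40))
print("rim c",onz(it,o+np.array([156,452])/4-.375,52), "pot",onz(it,o+np.array([524,451])/4-.375,50),[onz(it,o+np.array(k)/4-.375,50) for k in((415,451),(634,451),(524,344),(524,560))])
for a,b in((0,1),(3,2),(0,3),(1,2)): d=P[b]-P[a];print(np.degrees(np.arctan2(d[1],d[0])),np.linalg.norm(d))
E
```

```text
top [283.894 204.539] 177.5 (8.953777313232422, 30.33977508544922, 75.0685806274414) [ 527.822 -268.402   77.5  ]
top [329.23  195.212] 89.0 (8.394754409790039, 15.965025901794434, 77.00537872314453) [ 542.005 -340.87    77.5  ]
scene [232.899 238.176] 440.5 (16.36365509033203, 37.71961212158203, 33.6900634765625) [ 530.532 -265.662   77.5  ]
scene [256.839 203.578] 213.0 (24.0, 11.0, 90.0) [ 544.689 -338.263   77.5  ]
[283.894 204.539] [232.899 238.176] [ 529.997 -267.406   75.393] 3.598153858830638
[283.894 204.539] [256.839 203.578] [ 496.279 -277.002  170.515] 16.23367101171332
[329.23  195.212] [232.899 238.176] [ 588.997 -336.883  -45.896] 29.680752066221633
[329.23  195.212] [256.839 203.578] [ 544.159 -340.108   75.514] 3.522283589113145
holes [[ 441.137 -208.506    6.   ]
 [ 455.613 -282.843    6.   ]
 [ 420.073 -289.573    6.   ]
 [ 405.845 -215.225    6.   ]] mean [ 430.667 -249.037    6.   ]
bore [ 430.098 -249.216   40.   ] scene [ 430.778 -247.385   40.   ]
rim c [ 430.439 -249.687   52.   ] pot [ 428.401 -397.861   50.   ] [array([ 429.212, -353.821,   50.   ]), array([ 427.58 , -442.399,   50.   ]), array([ 472.363, -399.287,   50.   ]), array([ 384.322, -396.432,   50.   ])]
-78.98038389006716 75.7340821373861
-79.16657852059625 75.69715503098183
-169.22051582068585 35.92558737109086
-169.27800763099626 36.17175317980874
```

```bash
cat >> h.py <<'E'
from scipy.spatial.transform import Rotation as R
def target(yaw):
    c,s=np.cos(np.radians(yaw)),np.sin(np.radians(yaw))
    x=np.array([c,s,0]);y=np.array([0,0,-1.]);return np.stack([x,y,np.cross(x,y)],1)
def go(pos,yaw):
    s=env.read_state();E=np.array(s["eef_rot"])
    d=E.T@(np.array(pos)-np.array(s["position"]))
    w=(R.from_matrix(E.T@target(yaw))).as_rotvec()
    print("t",s["time"],"pos",s["position"],"yaw",np.degrees(np.arctan2(E[1,0],E[0,0])),"q",s["q"],"F",s["wrist_force"],"w",s["gripper_width"])
    print("row",d/120,w/(2*np.pi))
E
python3 - <<'E'
from h import *
it,isc=optics.camera_info("top"),optics.camera_info("scene")
print(tri(ray(it,(203,290)),ray(isc,(242,372))),tri(ray(it,(202,182)),ray(isc,(150,297))))
go((543,-339.5,220),11)
E
```

```text
(array([ 402.244, -129.911,   21.245]), np.float64(5.502495410421425)) (array([ 575.524, -132.451,   46.588]), np.float64(1.6635535713282843))
t 0.15 pos [ 140.464 -608.717  221.953] yaw -77.00473567569189 q [75.712 19.063 -3.707 83.694  1.237 77.343 -5.07 ] F [-0.591  0.204  0.212] w 87.32758367774208
row [-1.432  0.018  3.773] [-0.    -0.244 -0.   ]
```

Call:
arm_command([
  [-0.38,0,1,0,-0.1,0],
  [-0.38,0,1,0,-0.1,0],
  [-0.38,0,1,0,-0.1,0],
  [-0.38,0,1,0,-0.1,0],
  [-0.38,0,1,0,-0.1,0],
], hand=50)

```text
time: 0.65
position: [247.9, -537.0, 222.4]
eef_rot: [[0.758, -0.0, 0.652], [-0.652, 0.0, 0.758], [-0.0, -1.0, 0.0]]
wrist_force: [-1.4, 0.3, -0.6]
gripper_width: 55.3
```

```bash
python3 - <<'E'
from h import *
go((543,-339.5,220),11)
E
```

```text
t 0.65 pos [ 247.916 -537.013  222.403] yaw -40.7117028034208 q [ 70.876  15.372 -12.191  88.572   3.303  76.425  17.62 ] F [-1.374  0.343 -0.584] w 55.34579882157571
row [0.79  0.02  2.852] [-0.    -0.144 -0.   ]
```

Call:
arm_command([
  [0.28,0,1,0,-0.1,0],
  [0.28,0,1,0,-0.1,0],
  [0.28,0,1,0,-0.1,0],
  [0.28,0,1,0,-0.1,0],
  [0.28,0,1,0,-0.1,0],
])

```text
time: 1.15
position: [351.0, -469.3, 222.3]
eef_rot: [[0.996, -0.0, 0.087], [-0.087, 0.0, 0.996], [-0.0, -1.0, 0.0]]
wrist_force: [-1.0, 0.2, -0.5]
gripper_width: 50.2
```

```bash
python3 - <<'E'
from h import *
go((543,-339.5,220),11)
E
```

```text
t 1.15 pos [ 351.002 -469.325  222.281] yaw -4.992539880010852 q [ 65.68   15.448 -20.409  89.021   5.495  76.542  39.673] F [-0.952  0.192 -0.485] w 50.192710449306105
row [1.5   0.018 1.217] [-0.    -0.044 -0.   ]
```

Call:
arm_command([
  [0.8,0,0.6,0,-0.045,0],
  [0.8,0,0.6,0,-0.045,0],
  [0.8,0,0.6,0,-0.045,0],
  [0.8,0,0.6,0,-0.045,0],
])

```text
time: 1.55
position: [455.2, -404.0, 222.2]
eef_rot: [[0.981, 0.001, -0.192], [0.192, 0.001, 0.981], [0.001, -1.0, 0.001]]
wrist_force: [-0.5, -0.0, -0.2]
gripper_width: 50.1
```

```bash
python3 - <<'E'
from h import *
go((543,-339.5,220),11)
im=optics.capture("wrist"); cv2.imwrite("pics/w1.png",im[:,:,::-1])
E
```

```text
t 1.55 pos [ 455.232 -403.972  222.241] yaw 11.063066379323326 q [ 57.787  18.998 -25.811  85.271   8.259  77.638  42.495] F [-0.535 -0.022 -0.231] w 50.0756110797435
row [0.821 0.02  0.387] [-0.  0.  0.]
```

View pics/w1.png

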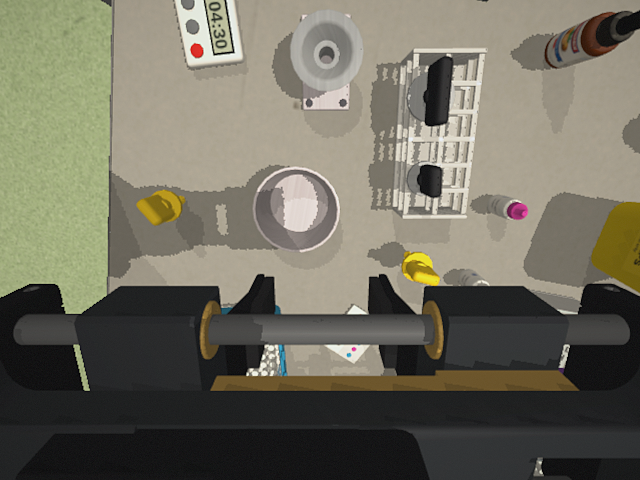

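The wrist view shows the slim wing at (430,181), the thick wing at (438,91), the gauge bore at (327,54) and the pot at (297,208). The wings stand vertical in the image, so the jaws are aligned across them. I'll refine the positions from this view.

```bash
python3 - <<'E'
from h import *
iw=optics.camera_info("wrist"); im=cv2.imread("pics/w1.png")
m=cv2.inRange(im,(0,0,0),(58,58,58))
for c in blobs(im,m,(405,50,460,200),60):
    print(cen(c),cv2.boundingRect(c),cv2.minAreaRect(c),onz(iw,cen(c),77.5))
x0,y0=285,0
cv2.imwrite("pics/w1c.png",cv2.resize(im[5:120,280:380],None,fx=5,fy=5,interpolation=cv2.INTER_CUBIC))
print("bore",onz(iw,(327,54),40),"pot",onz(iw,(297,208.5),50))
E
```

```text
[429.808 180.11 ] (417, 165, 25, 33) ((428.7323303222656, 180.81845092773438), (23.852108001708984, 31.83979034423828), 3.1798300743103027) [ 543.039 -343.807   77.5  ]
[437.921  91.419] (423, 56, 30, 70) ((436.5902099609375, 90.5082015991211), (26.07429313659668, 70.2557373046875), 5.19442892074585) [ 528.967 -270.629   77.5  ]
bore [ 429.856 -251.866   40.   ] pot [ 427.563 -398.136   50.   ]
```

View pics/w1c.png

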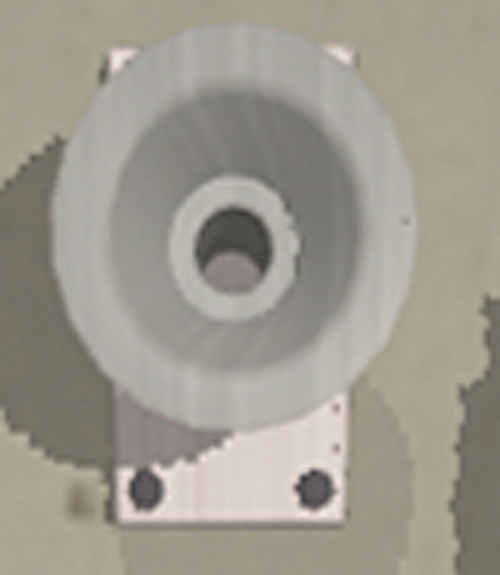

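Call:
arm_command([
  [0.82,0,0.375,0,0,0],
  [0.82,0,0.375,0,0,0],
  [0.82,0,0.375,0,0,0],
  [0.82,0.5,0.375,0,0,0],
  [0.82,0.5,0.375,0,0,0],
])

```text
time: 2.1
position: [537.3, -343.6, 157.5]
eef_rot: [[0.982, -0.007, -0.189], [0.189, 0.003, 0.982], [-0.006, -1.0, 0.004]]
wrist_force: [-1.0, 0.1, -1.3]
gripper_width: 49.7
```

```bash
python3 - <<'E'
from h import *
go((543,-340.8,64.5),11)
im=optics.capture("wrist"); cv2.imwrite("pics/w2.png",im[:,:,::-1])
E
```

```text
t 2.1 pos [ 537.291 -343.608  157.494] yaw 10.872783553667425 q [ 48.925  25.69  -27.261  84.85   12.03   72.795  31.196] F [-1.025  0.061 -1.336] w 49.68880921186471
row [0.056 0.775 0.011] [-0.001 -0.    -0.001]
```

View pics/w2.png

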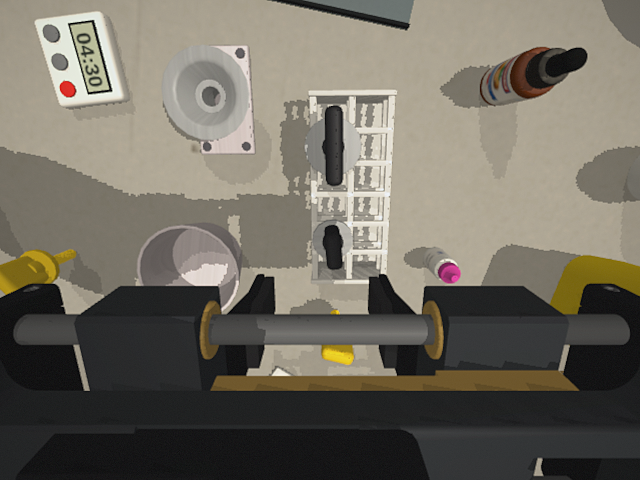

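The slim wing is now at (333,247), between the fingers, with the thick wing at (333,146). I'll settle and measure once more.

```bash
python3 - <<'E'
from h import *
s=env.read_state();iw=optics.camera_info("wrist"); im=cv2.imread("pics/w2.png")
m=cv2.inRange(im,(0,0,0),(58,58,58))
for c in blobs(im,m,(305,100,365,272),60):
    print(cen(c),cv2.boundingRect(c),cv2.minAreaRect(c),onz(iw,cen(c),77.5))
print(s["time"],s["position"],s["dq"])
K=np.array(iw["intrinsics"]);T=np.array(iw["T"])
for p in ((543,-340.8,95),(543,-340.8,60)):
    c=np.linalg.inv(T)@np.array([*p,1]);print((K@c[:3])[:2]/c[2])
print("bore",onz(iw,(210,96),40))
E
```

```text
[332.742 246.827] (323, 225, 20, 45) ((332.5, 247.0), (44.0, 19.0), 90.0) [ 546.121 -341.534   77.5  ]
[333.116 144.921] (322, 106, 22, 80) ((332.5, 145.5), (79.0, 21.0), 90.0) [ 531.572 -268.325   77.5  ]
2.15 [ 537.157 -343.85   157.947] [ 0.409 -1.767 -0.782 -3.529 -0.795  3.358  1.048]
[329.332 252.309]
[328.547 238.934]
bore [ 431.045 -250.247   40.   ]
```

Call:
arm_command([
  [0.03,0.3,0.0,0,0,0],
  [0.03,0.4,0.0,0,0,0],
  [0.03,0.4,0.0,0,0,0],
  [0.03,0.4,0.0,0,0,0],
])

```text
time: 2.55
position: [544.6, -342.8, 116.2]
eef_rot: [[0.981, 0.001, -0.193], [0.193, -0.001, 0.981], [0.001, -1.0, -0.001]]
wrist_force: [-0.2, 0.5, -0.3]
gripper_width: 50.3
```

```bash
python3 - <<'E'
from h import *
go((544.2,-341,64.5),11)
im=optics.capture("wrist"); cv2.imwrite("pics/w3.png",im[:,:,::-1])
E
```

```text
t 2.55 pos [ 544.581 -342.789  116.191] yaw 11.101404876395167 q [ 48.335  27.998 -26.979  86.89   13.287  68.23   30.242] F [-0.179  0.479 -0.309] w 50.28257651001369
row [-0.001  0.431  0.016] [0. 0. 0.]
```

View pics/w3.png

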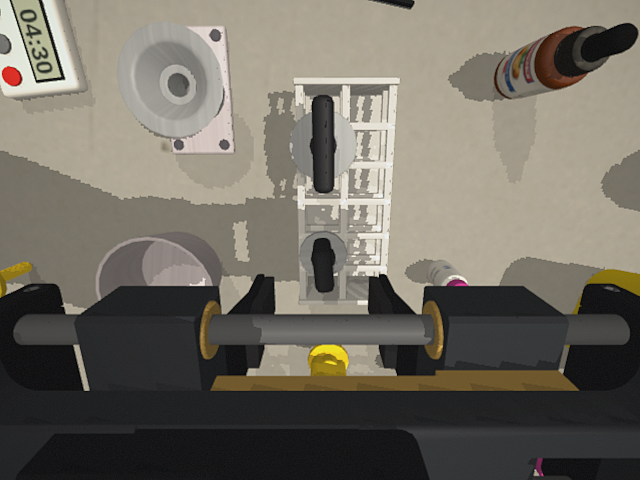

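The wing sits at about x 322, centred between the fingers (about 319). Descending.

Call:
arm_command([
  [0,0.2,0.016,0,0,0],
  [0,0.35,0.016,0,0,0],
  [0,0.43,0.016,0,0,0],
  [0,0.43,0.016,0,0,0],
  [0,0.43,0.016,0,0,0],
])

```text
time: 3.1
position: [544.7, -340.3, 64.3]
eef_rot: [[0.981, 0.001, -0.194], [0.194, -0.001, 0.981], [0.001, -1.0, -0.001]]
wrist_force: [0.2, -0.2, 0.7]
gripper_width: 49.9
```

Call:
arm_command([
  [0,0,0,0,0,0],
  [0,0,0,0,0,0],
  [0,0,0,0,0,0],
  [0,0,0,0,0,0],
  [0,0,0,0,0,0],
], hand=22, squeeze=25)

```text
time: 3.6
position: [544.2, -339.9, 63.1]
eef_rot: [[0.981, 0.0, -0.194], [0.194, -0.0, 0.981], [0.0, -1.0, -0.0]]
wrist_force: [0.5, 0.2, -0.4]
gripper_width: 23.5
```

```bash
python3 - <<'E'
from h import *
go((544.2,-341,64.5),11)
im=optics.capture("wrist"); cv2.imwrite("pics/w4.png",im[:,:,::-1])
E
```

```text
t 3.6 pos [ 544.215 -339.937   63.056] yaw 11.194930709737616 q [ 47.739  30.854 -26.329  89.701  14.808  62.917  29.056] F [ 0.464  0.247 -0.431] w 23.499890525370933
row [-0.002 -0.012 -0.009] [0.    0.001 0.   ]
```

View pics/w4.png

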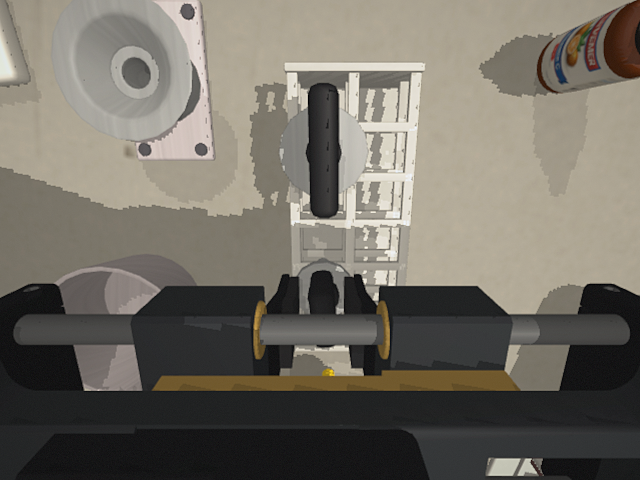

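Both fingers straddle the slim wing at (322,290). Closing, then lifting a little.

Call:
arm_command([
  [0,-0.01,0,0,0,0],
  [0,-0.01,0,0,0,0],
  [0,-0.01,0,0,0,0],
  [0,-0.01,0,0,0,0],
  [0,-0.01,0,0,0,0],
], hand=6, squeeze=30)

```text
time: 4.15
position: [544.3, -339.9, 64.3]
eef_rot: [[0.981, 0.0, -0.194], [0.194, -0.0, 0.981], [0.0, -1.0, -0.0]]
wrist_force: [-0.1, 0.9, 1.5]
gripper_width: 11.7
```

Call:
arm_command([
  [0,-0.1,0,0,0,0],
  [0,-0.3,0,0,0,0],
  [0,-0.5,0,0,0,0],
  [0,-0.65,0,0,0,0],
  [0,-0.65,0,0,0,0],
])

```text
time: 4.65
position: [545.6, -340.5, 145.7]
eef_rot: [[0.981, 0.004, -0.194], [0.194, -0.003, 0.981], [0.003, -1.0, -0.003]]
wrist_force: [-0.1, -0.6, -0.1]
gripper_width: 12.0
```

```bash
python3 - <<'E'
from h import *
go((430.3,-249.4,150),11)
for n in ("scene","wrist"):
    im=optics.capture(n); cv2.imwrite(f"pics/{n}5.png",im[:,:,::-1])
c=cv2.imread("pics/scene5.png")[100:340,160:400]; cv2.imwrite("pics/s5c.png",cv2.resize(c,None,fx=2.4,fy=2.4))
E
```

```text
t 4.65 pos [ 545.566 -340.519  145.74 ] yaw 11.192284199575433 q [ 48.435  26.388 -27.4    85.413  12.544  70.966  30.626] F [-0.097 -0.575 -0.081] w 11.981349167824408
row [-0.795 -0.041  0.931] [0.001 0.001 0.001]
```

View pics/s5c.png

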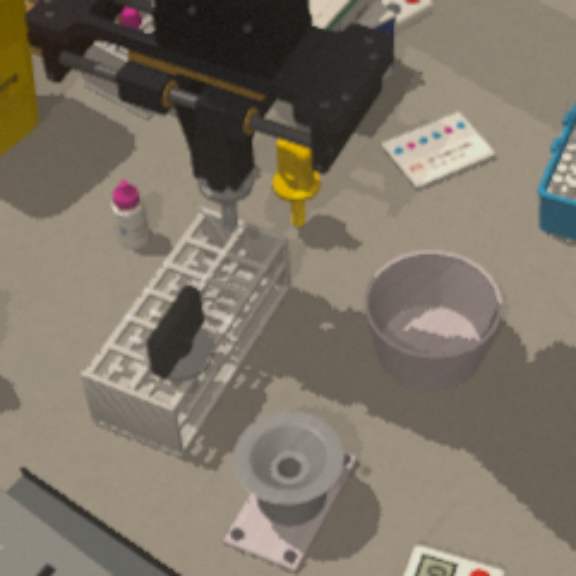

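View pics/wrist5.png

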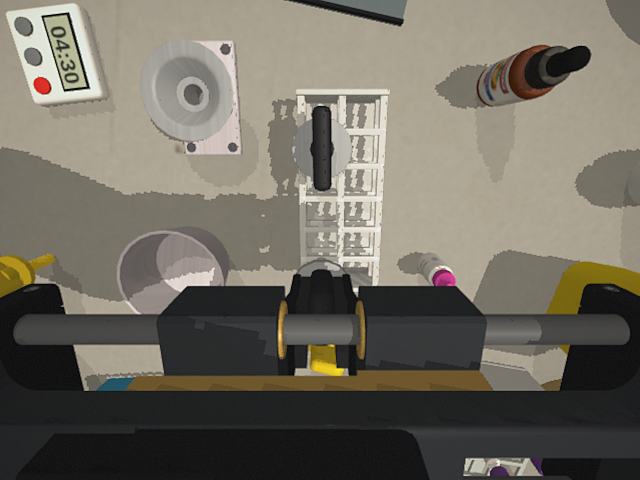

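Held: opening is 12.0 mm, the screw hangs upright at scene-crop (229,195), and the thick screw still hangs at (176,330). Next I move over the gauge.

Call:
arm_command([
  [0,-0.17,0,0,0,0],
  [-0.4,-0.17,0.45,0,0,0],
  [-0.79,-0.17,0.93,0,0,0],
  [-0.79,-0.17,0.93,0,0,0],
  [-0.79,-0.17,0.93,0,0,0],
])

```text
time: 5.25
position: [424.2, -245.1, 160.4]
eef_rot: [[0.981, -0.007, -0.196], [0.196, 0.001, 0.981], [-0.006, -1.0, 0.002]]
wrist_force: [0.9, -0.5, -1.1]
gripper_width: 12.0
```

Call:
arm_command([
  [0,0.1,0,0,0,0],
  [0,0.25,0,0,0,0],
  [0,0.25,0,0,0,0],
])

```text
time: 5.55
position: [428.6, -248.6, 129.5]
eef_rot: [[0.981, -0.003, -0.194], [0.194, 0.003, 0.981], [-0.003, -1.0, 0.003]]
wrist_force: [-0.7, -0.1, -0.9]
gripper_width: 12.1
```

```bash
python3 - <<'E'
from h import *
go((430.5,-249.4,59.3),11)
for n in ("scene","wrist"):
    im=optics.capture(n); cv2.imwrite(f"pics/{n}6.png",im[:,:,::-1])
c=cv2.imread("pics/scene6.png")[200:350,200:360]; cv2.imwrite("pics/s6c.png",cv2.resize(c,None,fx=4,fy=4))
E
```

```text
t 5.55 pos [ 428.601 -248.593  129.545] yaw 11.176231263838929 q [ 53.464   9.702 -30.854 108.033   5.432  63.955  31.737] F [-0.749 -0.059 -0.882] w 12.101695629413493
row [ 0.016  0.585 -0.012] [-0.001  0.    -0.   ]
```

View pics/s6c.png

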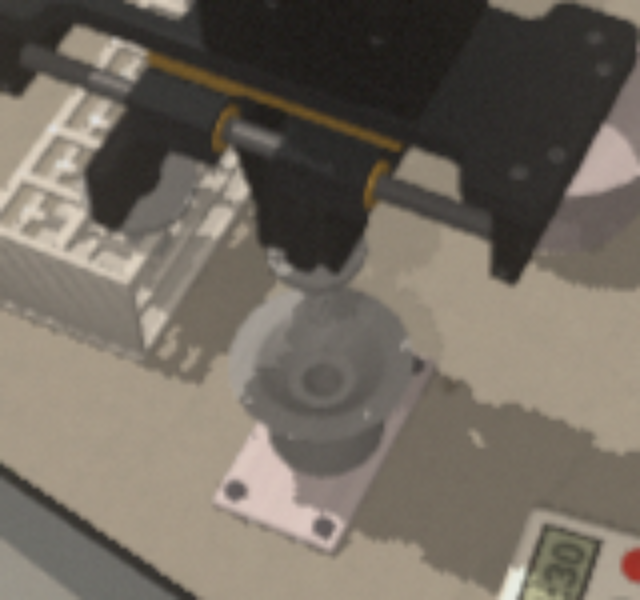

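View pics/wrist6.png

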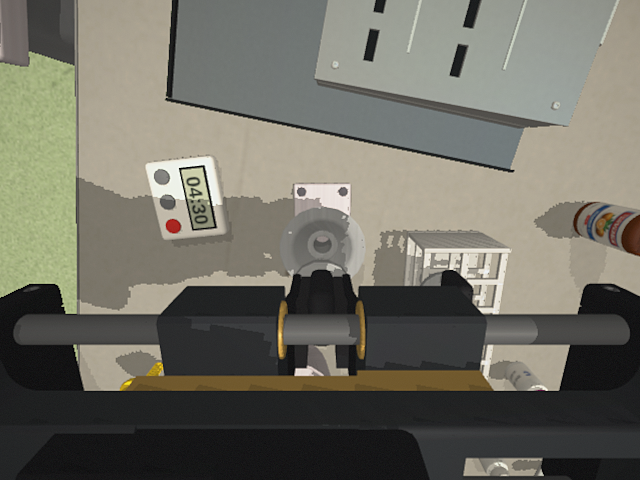

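Wrist view: bore at about (322,242), wing at (320,290). Scene crop: bore at (323,379), shank at about (321,305), thick screw still in place. I'll compare these against the projected tool axis.

```bash
python3 - <<'E'
from h import *
iw=optics.camera_info("wrist");isc=optics.camera_info("scene");s=env.read_state();p=s["position"];print(s["time"],p)
def pr(i,P):
    c=np.linalg.inv(np.array(i["T"]))@np.array([*P,1]);return (np.array(i["intrinsics"])@c[:3])[:2]/c[2]
print("bore wrist",onz(iw,(322.5,242),40),"scene",onz(isc,np.array([200,200])+np.array([323,379])/4-.375,40))
f=lambda P:(pr(isc,P)-200+.375)*4
for z in (110,105,100,90,80,40): print(z,f((p[0],p[1],z)),f((430.5,-249.4,z)))
w=cv2.imread("pics/wrist6.png")[200:330,260:390]; w=cv2.resize(w,None,fx=4.5,fy=4.5,interpolation=cv2.INTER_CUBIC);cv2.imwrite("pics/w6c.png",w)
c=cv2.imread("pics/scene6.png")[250:310,250:310]; c=cv2.resize(c,None,fx=9,fy=9,interpolation=cv2.INTER_CUBIC); c=cv2.convertScaleAbs(c,alpha=1.8,beta=-60);cv2.imwrite("pics/s6d.png",c)
E
```

```text
5.65 [ 429.737 -248.901  131.781]
bore wrist [ 431.452 -247.714   40.   ] scene [ 430.714 -247.687   40.   ]
110 [319.177 266.443] [318.298 264.368]
105 [319.789 274.928] [318.913 272.857]
100 [320.394 283.328] [319.522 281.262]
90 [321.587 299.883] [320.723 297.827]
80 [322.756 316.118] [321.9   314.072]
40 [327.217 378.035] [326.39  376.027]
```

View pics/s6d.png

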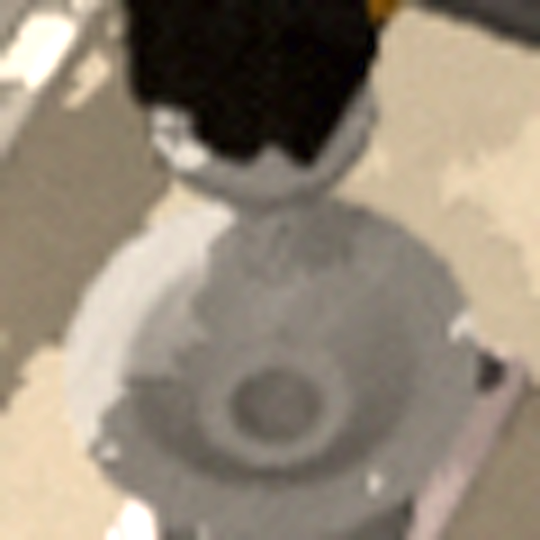

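View pics/w6c.png

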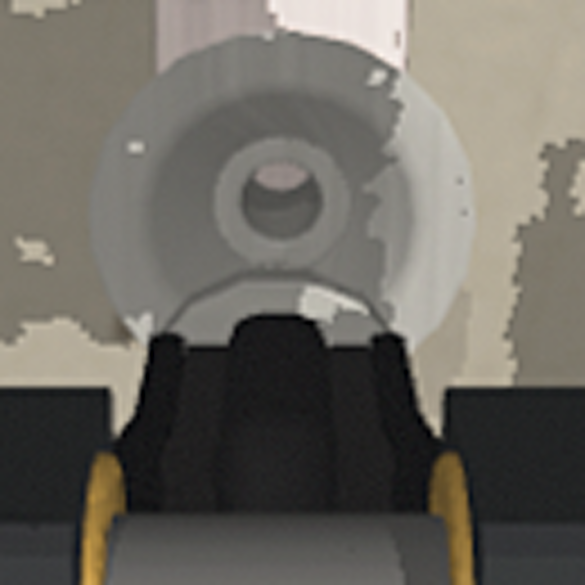

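```bash
python3 - <<'E'
from h import *
iw=optics.camera_info("wrist");s=env.read_state();p=s["position"];print(s["time"],p)
E=s["eef_rot"]
for v in (259.3,260,261): 
    P=onz(iw,(321.6,v),127.5); print(v,P, E.T@(P-p), "center off z",(E.T@(P-p))[2]-17)
B=onz(iw,(322.5,242),40); print("bore in tool",E.T@(B-p))
B=onz(iw,(322.5,244.7),40); print("bore in tool",E.T@(B-p))
go((430.8,-248.4,90),11.0)
E
```

```text
5.65 [ 429.737 -248.901  131.781]
259.3 [ 427.436 -231.923  127.5  ] [ 1.041  4.309 17.094] center off z 0.09412753750099156
260 [ 427.512 -232.306  127.5  ] [ 1.041  4.309 16.703] center off z -0.2966667109663028
261 [ 427.621 -232.855  127.5  ] [ 1.041  4.308 16.144] center off z -0.8557872823525301
bore in tool [ 1.966 91.781  0.674]
bore in tool [ 1.969 91.777 -1.569]
t 5.65 pos [ 429.737 -248.901  131.781] yaw 11.192370178565618 q [ 53.472   9.583 -30.879 107.865   5.382  64.073  31.773] F [ 1.311  0.405 -0.16 ] w 11.88437850657176
row [0.01  0.348 0.002] [-0.     0.001 -0.   ]
```

Call:
arm_command([
  [0.008,0.1,0,0,0,0],
  [0.008,0.2,0,0,0,0],
  [0.008,0.28,0,0,0,0],
  [0.008,0.34,0,0,0,0],
  [0.008,0.34,0,0,0,0],
])

```text
time: 6.15
position: [429.8, -248.3, 90.5]
eef_rot: [[0.981, -0.002, -0.194], [0.194, 0.001, 0.981], [-0.001, -1.0, 0.001]]
wrist_force: [-0.9, 0.1, -0.7]
gripper_width: 11.8
```

```bash
python3 - <<'E'
from h import *
go((430.6,-248.7,60.3),11.0)
im=optics.capture("wrist"); w=im[190:330,260:390,::-1];cv2.imwrite("pics/w7c.png",cv2.resize(w,None,fx=4.2,fy=4.2,interpolation=cv2.INTER_CUBIC))
E
```

```text
t 6.15 pos [ 429.836 -248.272   90.511] yaw 11.20209581644672 q [ 52.746  12.504 -30.645 110.245   7.348  59.268  30.12 ] F [-0.927  0.076 -0.664] w 11.816502339407482
row [ 0.006  0.252 -0.005] [-0.     0.001 -0.   ]
```

View pics/w7c.png

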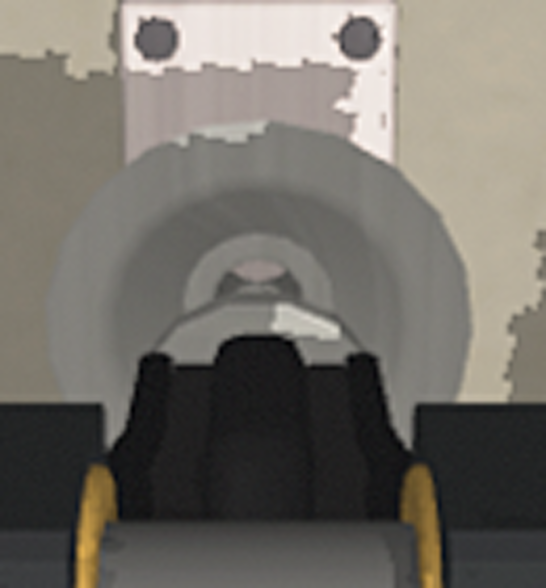

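The collar is centred over the bore (crop x≈258 for both) and there is no contact force. Going down.

Call:
arm_command([
  [0.005,0.04,0,0,0,0],
  [0.005,0.08,0,0,0,0],
  [0.005,0.12,0,0,0,0],
  [0.005,0.15,0,0,0,0],
  [0.005,0.15,0,0,0,0],
])

```text
time: 6.7
position: [430.7, -248.4, 73.2]
eef_rot: [[0.981, -0.001, -0.194], [0.194, 0.0, 0.981], [-0.001, -1.0, 0.001]]
wrist_force: [-0.2, -0.5, -1.1]
gripper_width: 11.6
```

Call:
arm_command([
  [0,0.03,0,0,0,0],
  [0,0.06,0,0,0,0],
  [0,0.08,0,0,0,0],
  [0,0.08,0,0,0,0],
  [0,0.08,0,0,0,0],
])

```text
time: 7.2
position: [431.1, -248.5, 64.1]
eef_rot: [[0.981, 0.0, -0.194], [0.194, 0.0, 0.981], [0.0, -1.0, 0.0]]
wrist_force: [0.3, -0.2, -1.0]
gripper_width: 11.6
```

```bash
python3 - <<'E'
from h import *
go((430.7,-248.4,61),-79)
im=optics.capture("scene"); w=im[180:340,180:380,::-1];cv2.imwrite("pics/s8c.png",cv2.resize(w,None,fx=3.6,fy=3.6,interpolation=cv2.INTER_CUBIC))
E
```

```text
t 7.2 pos [ 431.097 -248.518   64.133] yaw 11.194426696177292 q [ 52.135  14.678 -30.309 111.454   8.859  56.121  28.877] F [ 0.295 -0.193 -0.987] w 11.564661855850462
row [-0.003  0.026  0.002] [-0.     0.251  0.   ]
```

View pics/s8c.png

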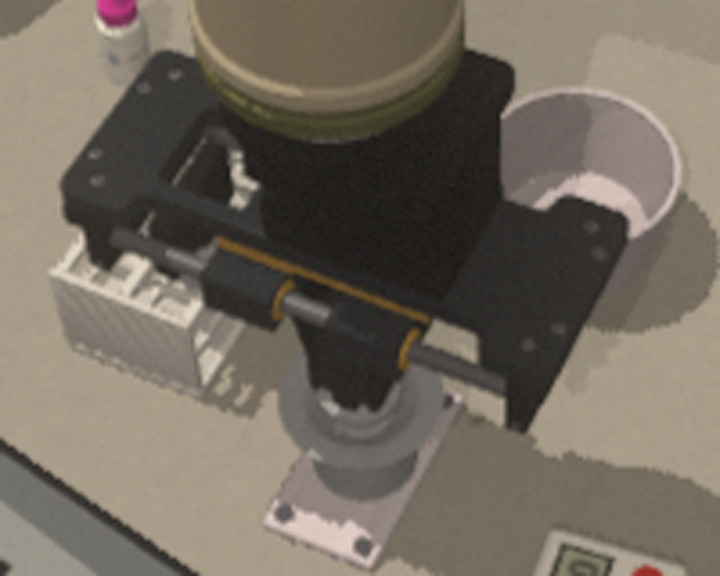

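The screw is in the bore: TCP z 64, so the grip point is at about 83, with no force. I'll hold briefly, then turn −90° about vertical.

Call:
arm_command([
  [-0.002,0.012,0,0,0,0],
  [-0.002,0.012,0,0,0,0],
  [-0.002,0.012,0,0,0,0],
  [-0.002,0.012,0,0,0,0],
  [-0.002,0.012,0,0,0,0],
])

```text
time: 7.75
position: [430.9, -248.6, 62.8]
eef_rot: [[0.981, 0.0, -0.194], [0.194, -0.0, 0.981], [0.0, -1.0, -0.0]]
wrist_force: [0.5, -0.1, -0.1]
gripper_width: 11.8
```

Call:
arm_command([
  [0,0,0,0,0.015,0],
  [0,0,0,0,0.03,0],
  [0,0,0,0,0.045,0],
  [0,0,0,0,0.06,0],
  [0,0,0,0,0.075,0],
])

```text
time: 8.25
position: [430.9, -248.6, 62.8]
eef_rot: [[0.961, 0.0, 0.276], [-0.276, -0.0, 0.961], [0.0, -1.0, -0.0]]
wrist_force: [-1.1, 0.1, -1.2]
gripper_width: 11.8
```

Call:
arm_command([
  [0,0,0,0,0.02,0],
  [0,0,0,0,0.04,0],
  [0,0,0,0,0.06,0],
  [0,0,0,0,0.08,0],
  [0,0,0,0,0.09,0],
])

```text
time: 8.75
position: [430.9, -248.6, 62.8]
eef_rot: [[0.663, 0.0, 0.749], [-0.749, -0.0, 0.663], [0.0, -1.0, -0.0]]
wrist_force: [0.6, 0.1, 0.1]
gripper_width: 12.0
```

Call:
arm_command([
  [0,0,0,0,0.02,0],
  [0,0,0,0,0.04,0],
  [0,0,0,0,0.06,0],
  [0,0,0,0,0.075,0],
  [0,0,0,0,0.085,0],
])

```text
time: 9.25
position: [430.9, -248.5, 62.8]
eef_rot: [[0.191, 0.0, 0.982], [-0.982, -0.0, 0.191], [0.0, -1.0, 0.0]]
wrist_force: [0.2, -0.0, -1.7]
gripper_width: 12.0
```

Call:
arm_command([
  [0,0,0,0,0,0],
  [0,0,0,0,0,0],
  [0,0,0,0,0,0],
])

```text
time: 9.55
position: [430.8, -248.6, 62.7]
eef_rot: [[0.196, 0.0, 0.981], [-0.981, -0.0, 0.196], [0.0, -1.0, 0.0]]
wrist_force: [0.1, 0.1, -0.6]
gripper_width: 11.5
```

```bash
python3 - <<'E'
from h import *
go((430.7,-248.4,61),-79)
for n in("scene","wrist"): cv2.imwrite(f"pics/{n}9.png",optics.capture(n)[:,:,::-1])
w=cv2.imread("pics/scene9.png")[180:340,180:380];cv2.imwrite("pics/s9c.png",cv2.resize(w,None,fx=3.6,fy=3.6,interpolation=cv2.INTER_CUBIC))
E
```

```text
t 9.55 pos [ 430.843 -248.578   62.731] yaw -78.7150522679696 q [ 41.914  13.353 -18.911 112.062   5.219  55.389 -58.205] F [ 0.098  0.117 -0.635] w 11.535519540844371
row [-0.002  0.014 -0.001] [-0.     0.001  0.   ]
```

View pics/s9c.png

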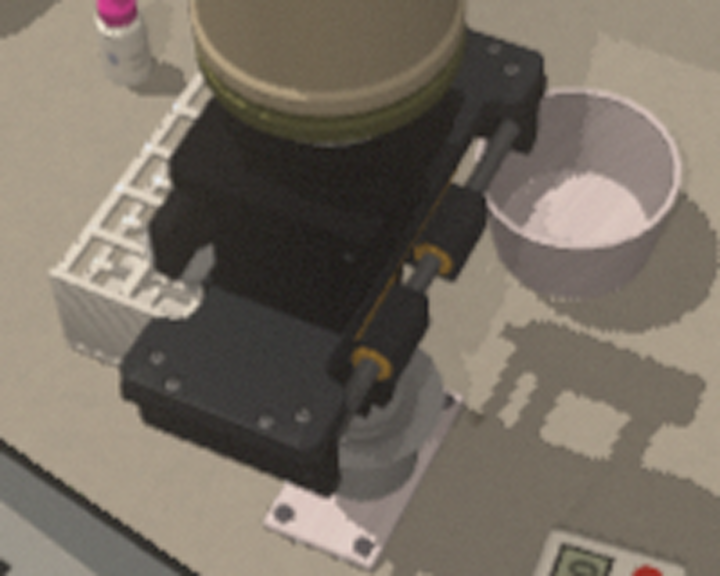

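View pics/wrist9.png

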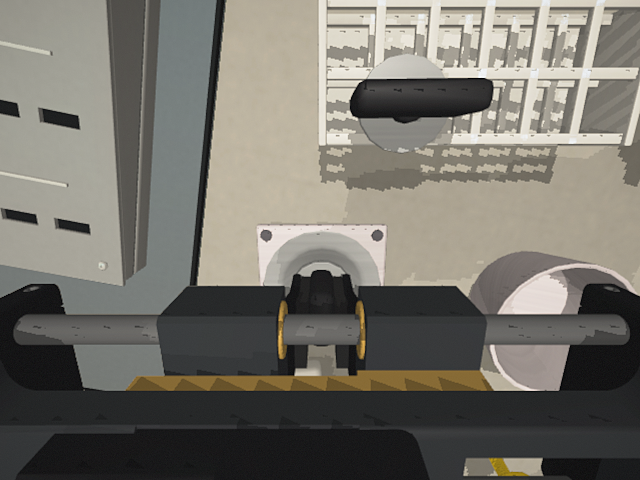

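The quarter turn is done: yaw 11.2° → −78.7°, width still 12 mm so no slip, wing still between the pads at (320,290), thick screw hanging at (420,98). Lifting out.

Call:
arm_command([
  [0,-0.1,0,0,0,0],
  [0,-0.25,0,0,0,0],
  [0,-0.4,0,0,0,0],
  [0,-0.62,0,0,0,0],
  [0,-0.62,0,0,0,0],
])

```text
time: 10.15
position: [432.8, -249.5, 141.3]
eef_rot: [[0.195, 0.005, 0.981], [-0.981, -0.003, 0.195], [0.004, -1.0, 0.005]]
wrist_force: [0.7, -1.0, -0.2]
gripper_width: 12.2
```

```bash
python3 - <<'E'
from h import *
go((428.2,-398,136),-79)
cv2.imwrite("pics/scene10.png",optics.capture("scene")[100:360,140:420,::-1])
E
```

```text
t 10.15 pos [ 432.776 -249.487  141.316] yaw -78.78414555385538 q [ 42.651   7.862 -19.219 107.759   2.912  64.491 -56.422] F [ 0.713 -0.976 -0.182] w 12.168179862955482
row [ 1.206  0.048 -0.278] [-0.001  0.001  0.001]
```

View pics/scene10.png

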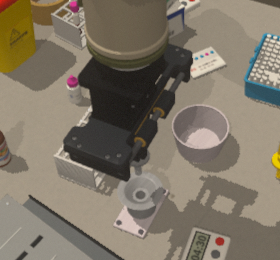

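The screw is clear of the gauge. Moving over the pot.

Call:
arm_command([
  [0.35,0,-0.08,0,0,0],
  [0.7,0,-0.18,0,0,0],
  [1,0,-0.25,0,0,0],
  [1,0,-0.25,0,0,0],
])

```text
time: 10.6
position: [422.2, -377.4, 136.3]
eef_rot: [[0.188, -0.002, 0.982], [-0.982, -0.001, 0.188], [0.001, -1.0, -0.002]]
wrist_force: [-1.0, 1.0, -1.1]
gripper_width: 11.7
```

Call:
arm_command([
  [0.2,0,-0.03,0,0,0],
  [0.2,0,-0.03,0,0,0],
  [0.2,0.2,-0.03,0,0,0],
  [0.2,0.35,-0.03,0,0,0],
  [0.2,0.35,-0.03,0,0,0],
])

```text
time: 11.1
position: [424.5, -394.2, 92.3]
eef_rot: [[0.195, -0.004, 0.981], [-0.981, 0.004, 0.195], [-0.004, -1.0, -0.003]]
wrist_force: [-0.2, -0.1, -1.1]
gripper_width: 11.6
```

```bash
python3 - <<'E'
from h import *
go((428.2,-398,59),-79)
for n in("scene","wrist"): cv2.imwrite(f"pics/{n}11.png",optics.capture(n)[:,:,::-1])
w=cv2.imread("pics/scene11.png")[120:320,220:440];cv2.imwrite("pics/s11c.png",cv2.resize(w,None,fx=3,fy=3,interpolation=cv2.INTER_CUBIC))
E
```

```text
t 11.1 pos [ 424.491 -394.189   92.345] yaw -78.75224842942798 q [ 49.429  20.302 -13.273  98.666   5.132  61.928 -44.242] F [-0.166 -0.084 -1.097] w 11.63034467656701
row [0.038 0.278 0.025] [ 0.     0.001 -0.001]
```

View pics/s11c.png

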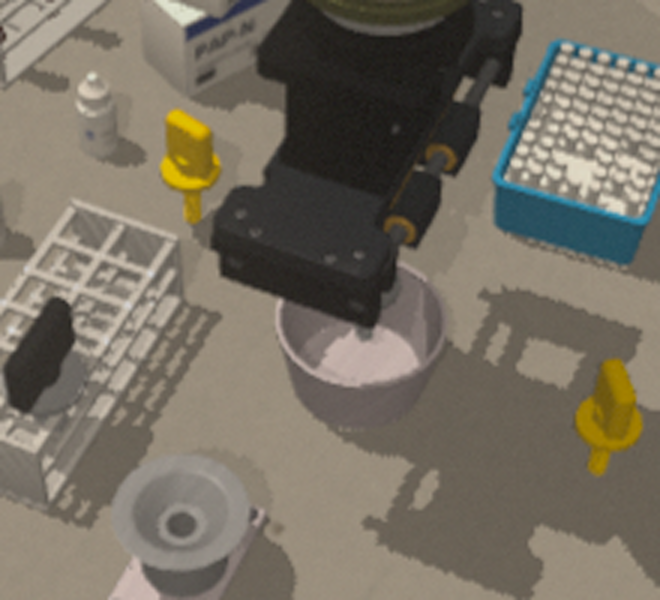

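View pics/wrist11.png

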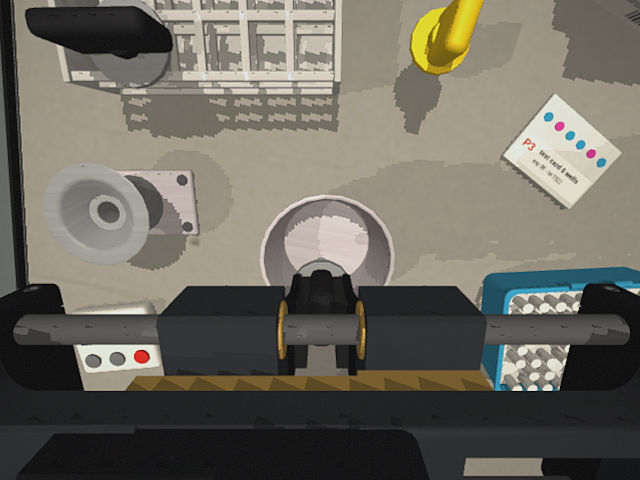

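The screw's shank hangs inside the pot mouth (scene crop (365,330)), and the wrist view shows it centred sideways on the pot (327 vs 320). Lowering.

Call:
arm_command([
  [0.035,0.08,0.03,0,0,0],
  [0.035,0.18,0.03,0,0,0],
  [0.035,0.26,0.03,0,0,0],
  [0.035,0.26,0.03,0,0,0],
  [0.035,0.26,0.03,0,0,0],
])

```text
time: 11.7
position: [430.0, -399.6, 63.6]
eef_rot: [[0.194, -0.0, 0.981], [-0.981, 0.0, 0.194], [-0.001, -1.0, -0.0]]
wrist_force: [0.5, 0.5, -0.7]
gripper_width: 11.6
```

```bash
python3 - <<'E'
from h import *
go((428.2,-398,57),-79)
E
```

```text
t 11.7 pos [ 430.012 -399.627   63.608] yaw -78.80414213549476 q [ 49.144  22.851 -13.003  99.039   5.858  58.808 -44.718] F [ 0.511  0.54  -0.729] w 11.557113787691101
row [-0.016  0.055 -0.012] [ 0.     0.001 -0.   ]
```

Call:
arm_command([
  [-0.014,0.03,-0.012,0,0,0],
  [-0.014,0.05,-0.012,0,0,0],
  [-0.014,0.05,-0.012,0,0,0],
  [-0.014,0.05,-0.012,0,0,0],
])

```text
time: 12.1
position: [428.4, -398.5, 58.0]
eef_rot: [[0.194, 0.0, 0.981], [-0.981, -0.0, 0.194], [0.0, -1.0, 0.0]]
wrist_force: [-0.4, -0.1, -0.6]
gripper_width: 12.0
```

Call:
arm_command([
  [0,0,0,0,0,0],
  [0,0,0,0,0,0],
  [0,0,0,0,0,0],
  [0,0,0,0,0,0],
  [0,0,0,0,0,0],
], hand=60)

```text
time: 12.6
position: [428.5, -398.5, 58.0]
eef_rot: [[0.194, 0.0, 0.981], [-0.981, -0.0, 0.194], [0.0, -1.0, 0.0]]
wrist_force: [0.2, 0.4, 0.7]
gripper_width: 43.6
```

```bash
python3 - <<'E'
from h import *
go((428.2,-398,180),-79)
cv2.imwrite("pics/wrist12.png",optics.capture("wrist")[:,:,::-1])
E
```

```text
t 12.6 pos [ 428.461 -398.474   57.978] yaw -78.80936560804375 q [ 49.158  22.995 -12.988  99.613   5.941  58.05  -44.789] F [0.164 0.376 0.709] w 43.637190475872174
row [-0.004 -1.017 -0.001] [-0.     0.001  0.   ]
```

View pics/wrist12.png

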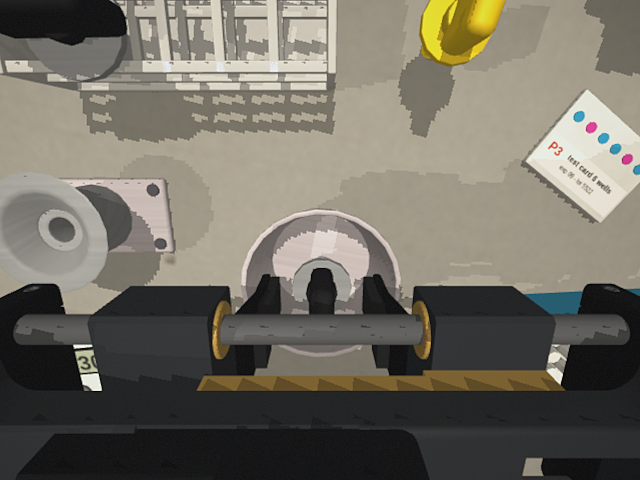

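The screw is released, standing in the pot at (321,285) with both fingers clear of it. Backing off upward.

Call:
arm_command([
  [0,0,0,0,0,0],
  [0,0,0,0,0,0],
  [0,-0.2,0,0,0,0],
  [0,-0.5,0,0,0,0],
  [0,-0.9,0,0,0,0],
])

```text
time: 13.15
position: [427.4, -397.6, 165.4]
eef_rot: [[0.194, -0.003, 0.981], [-0.981, 0.003, 0.194], [-0.003, -1.0, -0.002]]
wrist_force: [0.1, -1.1, 0.6]
gripper_width: 59.6
```

Call:
arm_command([
  [0,-0.4,0,0,0,0],
  [0,-0.7,-0.5,0,0,0],
  [0,-0.7,-0.9,0,0,0],
  [0,-0.7,-0.9,0,0,0],
  [0,-0.7,-0.9,0,0,0],
])

```text
time: 13.65
position: [319.9, -420.8, 250.7]
eef_rot: [[0.19, 0.0, 0.982], [-0.982, -0.002, 0.19], [0.002, -1.0, -0.0]]
wrist_force: [1.1, 0.6, -0.1]
gripper_width: 59.8
```

```bash
python3 - <<'E'
from h import *
go((428.2,-398,180),-79)
for n in("scene","wrist","top"): cv2.imwrite(f"pics/{n}13.png",optics.capture(n)[:,:,::-1])
a=cv2.imread("pics/scene13.png")[160:320,180:400];a=cv2.resize(a,None,fx=3.5,fy=3.5);cv2.imwrite("pics/s13c.png",a)
isc=optics.camera_info("scene");im=cv2.imread("pics/scene13.png");m=cv2.inRange(im,(0,0,0),(58,58,58))
for c in blobs(im,m,(215,185,400,262),40): print(cen(c),cv2.contourArea(c),onz(isc,cen(c),77.5))
E
```

```text
t 13.65 pos [ 319.879 -420.788  250.741] yaw -79.0722232013162 q [ 57.155   6.474 -10.166  95.506   1.227  78.049 -32.272] F [ 1.148  0.586 -0.062] w 59.78560519069365
row [-0.016  0.589  0.922] [ 0. -0.  0.]
[232.91  238.239] 422.5 [ 530.444 -265.584   77.5  ]
[341.205 219.033] 251.0 [ 422.84  -389.105   77.5  ]
```

View pics/s13c.png

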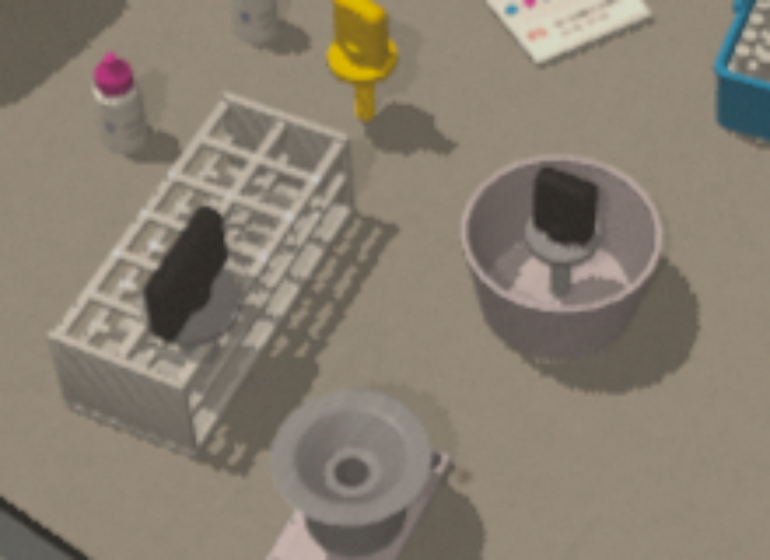

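View pics/wrist13.png

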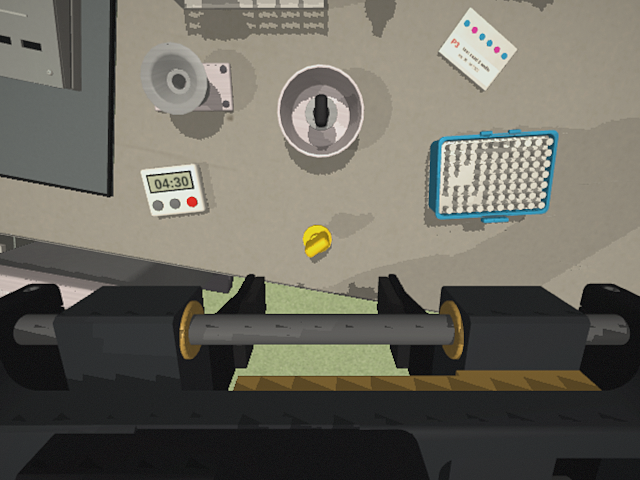

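The slim screw stands in the pot (scene crop (563,230)), with its grip point at about 73 mm, under the 85 mm limit. The thick screw's centroid is unchanged at (232.9,238.2), and the arm is clear. Letting it settle, then handing in.

Call:
arm_command([
  [0,0,0,0,0,0],
  [0,0,0,0,0,0],
  [0,0,0,0,0,0],
  [0,0,0,0,0,0],
  [0,0,0,0,0,0],
])

```text
time: 14.3
position: [322.6, -419.3, 249.8]
eef_rot: [[0.194, -0.0, 0.981], [-0.981, 0.0, 0.194], [-0.0, -1.0, -0.0]]
wrist_force: [-0.5, -0.9, 0.0]
gripper_width: 60.2
```

```bash
python3 - <<'E'
from h import *
isc=optics.camera_info("scene");im=optics.capture("scene")[:,:,::-1].copy();m=cv2.inRange(im,(0,0,0),(58,58,58))
for c in blobs(im,m,(215,185,400,262),40): print(cen(c),cv2.contourArea(c))
print(env.read_state()["dq"],env.finish_job())
E
```

```text
[232.874 238.23 ] 424.0
[341.027 218.681] 263.0
the job is handed in; nothing more can be done
[ 0.13  -0.041 -0.049 -0.029 -0.014 -0.094 -0.022] None
```

The slim screw is now in the pot, and I handed the job in at about 14.4 s; it reports no verdict.

- **Gauge:** I took the screw by its wing and lowered it into the gauge until it was about 3–4 mm from fully in. The wing lay lengthwise, at about 11° yaw. I then turned it 90° to −78.7°. The opening stayed at 12 mm, so it did not slip, and the wrist force stayed under about 2 N throughout.
- **Pot:** I lifted it out and let it go in the pot.

**Last checks:** The slim screw stands upright in the pot. By the given sizes, its grip point is about 73 mm above the pot's underside. The thick screw's image centroid is within 0.1 px of where it started, and the arm is clear with no force.

**Disagreements:** The cameras differed by 2–5 mm on positions, which fits their stated accuracy plus some arm movement during one shot. I settled the grasp by averaging the views, and the fit by comparing screw and bore in the same view. The scene-camera position of the screw in the pot, (423, −389), is about 10 mm from where I released it, (428, −398). I put this down to calibration and a slight lean or shift. It is well inside the 45 mm limit either way.

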